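# Turn a specimen carrier over against the stop

## Robot

A 6-joint arm with a two-finger parallel gripper is mounted at the origin on a cart in front of the work surface, level with it; the furniture and walls round the work are solid. World frame = base frame: x ahead of the robot, y to its left, z up, the work surface at z = 0. Lengths are in mm, angles in degrees, forces in N, time in s.
With the tool pointing down it reaches from about 350 to 975 mm from the base axis. Payload 17.4 kg.
Tool frame: the origin (TCP) lies on the centre line of the jaws, within the pads' length; the fingertips stand 8 mm ahead of it and the grasp point (between the pads) lies 11 mm behind it (tip_extent is the distance from the TCP to the fingertips, in mm); x points along the fingers, z is the direction in which the jaws open and shut, and the axes are right-handed (so a half turn about x gives the same grasp; the last joint's range is limited). The gripper opens to 85 mm and grips with 20 to 120 N. Pads are 22 mm wide; open, the fingers measure 114 mm over their backs; the gripper's body (76 mm by 85 mm) begins 54 mm behind the grasp point. The pads swing forward as they close: fully open they stand 13 mm farther back than shut.
Start: joints at [-76.135, 6.646, 82.598, -0, 90.757, -2.166], TCP at [186.401, -648.758, 239.303] pointing down, gripper open.
Joint ranges: [-162.19, 162.19], [-47.58, 125.68], [4.15, 143.07], [-65.23, 245.23], [0.69, 171.88], [-170.13, 170.13]. Speed limits (degrees/s): [108.29, 108.29, 127.2, 180, 180, 180].

## Interface

Orientations are given as a 3x3 rotation matrix whose columns are the frame's x, y, z axes.
In Python, from cell import get_state, capture, hand_in, tip_extent gives the robot as it stands.
- The arm moves only by the tool step_arm, never from a script. Its arguments are lists of equal length, an entry for each row: "xyz": the shift along the tool's x, y, z in mm, a list of three; "rot": the turn, a rotation vector about the tool's x, y, z in rad, a list of three; "hand": the opening, from -1 (shut) to 1 (fully open), so that 0 is half open. A call has 1 to 20 rows; each row is the pose to reach, as a shift and turn from the pose commanded when the call began, along the tool's axes at that moment; what a row does not reach only later rows make up. A row lasts 1/12 s, in which the tool goes at most 41.7 mm and 7.16 degrees, less where a joint would pass 70% of its speed; a pose out of reach is approached as far as the arm can. A call with a gripper value outside its range is refused whole. The fingers move at their own pace and stop on an object; "force" is the grip in N (left out, the last holds). Time passes only in rows, so rows that repeat a pose let the fingers close. It gives the time, the measured TCP pose, the force and the opening at its end, in the units of the state.
- get_state(): the state, without advancing time (a new reading comes with each control period).
- capture(name): name is "scene" or "top" or "wrist"; returns a dict with "frame" (400x640x3 uint8, blue, green, red), "depth" (400x640 float32, mm along the optical axis (not along the pixel's ray), 0 where there is no reading), "vertical_fov" (degrees; the focal length in pixels is half the picture's height over the tangent of half this angle, whatever the lens; pixels are square), "cx", "cy" (the principal point, pixels), "world_to_cam" (4x4, takes a point from world to camera coordinates). Camera axes: x right, y up, looking along -z (the intrinsics and any distortion apply to the point x, -y, -z); pixel columns grow to the right and rows downward; lengths in mm; the calibration is good to about 2 mm. A picture is of the moment at which its call begins.
- hand_in(): hands the job in, once; it reports no verdict.
The state is a dict: "t": time; "joints": joint angles; "dq": joint speeds; "joint_torque": joint torques, N m; "eef_pos": TCP position; "tool_rot": TCP orientation; "contact_force": force on the tool from outside, world axes, zero at the start; "ft_torque": the same for the moment, N m; "opening": finger opening in mm.
Only numpy, scipy, OpenCV 4.12 (cv2) and the standard library are available. Lean on these libraries where they do the work, as an engineer would, in place of code of your own. Each camera call takes 0.05 s, during which the arm holds its last target. There are 200 camera calls.

## Task

Turn the flat metal carrier plate over so that its underside can be inspected: push it by its rubber end along the worktop against the coved stop until it climbs the stop and stands leaning on it, then push its upper end from behind the stop so that it tips over towards the robot and lies flat, grooved face up, in front of the stop. Only push it, never lift it clear of the worktop, and leave the small things on both sides where they stand.

Things in the scene. Friction and masses are not known exactly. Their poses are not given: they have to be found in the camera images.
- plate: loose aluminium plate, 100 (its x) by 70 (its y) by 8 mm thick, 0.15 kg, with a grey rubber strip (14 mm) at its -x end; starts flat, 15 to 40 mm before the foot of the stop, within 9 degrees of square to it. Origin at the centre of the face underneath at the start (two long dark grooves); z points from there to the other face (six round pockets, up at the start); +x is the end next to the stop
- near_end (a point): centre of the plate's -x end face (mid thickness): the rubber end away from the stop, which is to be pushed; it stays down on the worktop and does not slip there
- far_end (a point): centre of the plate's +x end face (mid thickness): the end next to the stop, which climbs it
- stop: turn-over stop, aluminium angle fixed to the worktop, 130 mm wide (its y). Origin on the worktop, middle of the foot of its cove; +x points away from the plate, z up. The face rises as a cove of 22 mm radius (bare metal toe, then white plastic, friction 0.12), then a wall leaning back 6 degrees up to the crest; wall back at x = 40 mm; behind it a flange 8 mm thick (screws 13 mm) to x = 81 mm
- crest (a point): middle of the stop's crest, top of its face: x = 26 mm, 56 mm high in the stop's frame. With its near end pushed to the foot of the cove (not past it, or it may slide back), the plate leans on the crest 62 to 65 degrees steep, upper end 90 mm high at x = 42 mm, and stays when let go. That end pushed from behind to the stop's -x passes the vertical and the plate falls over by itself
- metal_stub_0: bystander: small white metal stub, 24 mm across, 17 mm high, origin under its centre
- clear_vial: bystander: small white vial with black cap, 22 mm across, 46 mm high, origin under its centre
- metal_stub_2: bystander: small white metal stub, 20 mm across, 23 mm high, origin under its centre
- brass_weight_1: bystander: brass weight with a knob, 25 mm across, 26 mm high, origin under its centre
- brass_weight_0: bystander: brass weight with a knob, 30 mm across, 34 mm high, origin under its centre

How it is judged (in metres and radians):
On the way:
1. the plate leans on the stop, pockets towards the robot, at least 50 degrees steep (angle between plate's own z axis and vertical between 0.87 and 1.5 rad and x of far_end in the frame of stop above 0.015 m and height (world z) of far_end above 0.07 m and contact force between plate and stop above 0.05 N), for 0.2 s.
At the end, for the whole second after the job is handed in: the plate lies still, upside down and flat on the worktop (within 5 degrees), in front of the stop: its centre 30 to 180 mm before the foot of the cove and within 80 mm of the stop's middle line (angle between plate's own z axis and vertical above 3.05 rad and height (world z) of plate below 0.012 m and x of plate in the frame of stop between -0.18 and -0.03 m and y of plate in the frame of stop between -0.08 and 0.08 m and linear speed of plate below 0.02 m/s); the robot touches nothing.
It fails at once if the plate is lifted: both its ends are more than 30 mm above the worktop (height (world z) of each of near_end, far_end above 0.03 m).
It fails at once if a bystander is moved more than 15 mm (distance of any of metal_stub_0, clear_vial, metal_stub_2, brass_weight_1, brass_weight_0 from where it was at the start of the episode above 0.015 m).
It also fails if it takes over 50 s, if anything falls off the work surface, if the arm or the gripper's body presses on something with over 40 N, if the wrist force passes 120 N, or if a joint passes its speed limit or range.

## Working session

There is one attempt and no reset: what is moved stays moved. The work goes in short steps, Python scripts to look and compute and a tool call to move; the robot and the scene stay as the last step left them, time stands still between calls to the robot, and variables do not carry over. Pictures are saved under pics/ and viewed, about 8 in all and at most 12, crops included, and the job is handed in when it is done.

Besides the shell and the picture viewer there is one more tool, called after "Request:" as a command line: name --argument value ..., lists and objects as JSON in quotes. step_arm: Moves the arm, as the interface text tells. Its arguments: {"type":"object","properties":{"xyz":{"type":"array"},"rot":{"type":"array"},"hand":{"type":"array"},"force":{"type":"number"}},"required":["xyz","rot","hand"]}

```bash
mkdir -p pics
cat > h.py <<'E'
import numpy as np, cv2
from cell import get_state, capture, hand_in, tip_extent
def f(c): return 200/np.tan(np.radians(c["vertical_fov"])/2)
def ray(c,u,v,z):
    T=np.linalg.inv(c["world_to_cam"]); d=np.array([(u-c["cx"])/f(c),-(v-c["cy"])/f(c),-1.])
    d=T[:3,:3]@d; o=T[:3,3]; return o+d*(z-o[2])/d[2]
def cloud(c):
    v,u=np.mgrid[:400,:640]; d=c["depth"]; P=np.stack([(u-c["cx"])/f(c)*d,-(v-c["cy"])/f(c)*d,-d,np.ones_like(d)],-1)
    return (P@np.linalg.inv(c["world_to_cam"]).T)[...,:3]
def proj(c,p):
    q=c["world_to_cam"]@np.r_[p,1]; return c["cx"]+f(c)*q[0]/-q[2], c["cy"]+f(c)*q[1]/q[2]
E
python3 - <<'E'
from h import *
import pickle
print(get_state(), tip_extent)
for n in("top","scene"):
    c=capture(n); pickle.dump(c,open(n+".pkl","wb")); cv2.imwrite(f"pics/{n}0.png",c["frame"])
    print(n,{k:c[k] for k in c if k not in("frame","depth")},(c["depth"]>0).mean())
E
```

```text
{'t': 0.0, 'joints': array([-7.61357815e+01,  6.67528110e+00,  8.26381710e+01,  8.17297452e-04,
        9.07575023e+01, -2.16552002e+00]), 'dq': array([-0.06401158,  0.04496972,  0.07335531,  0.1095945 , -0.00880005,
        0.03165281]), 'joint_torque': array([ 1.38820382e-03, -7.31973624e+01, -6.32490277e+01,  5.33715126e-05,
        6.07928698e-03, -9.93924004e-06]), 'eef_pos': array([ 186.34239666, -648.56182854,  238.52228386]), 'tool_rot': array([[-2.82897034e-04,  9.61118460e-01,  2.76136244e-01],
       [ 1.20572716e-03,  2.76136382e-01, -9.61117706e-01],
       [-9.99999233e-01,  6.10476222e-05, -1.23696480e-03]]), 'contact_force': array([0.05282375, 1.17375888, 0.34470312]), 'ft_torque': array([0.04294735, 0.02696006, 0.02921032]), 'opening': 85.08152547130075} 8.0
top {'vertical_fov': 50.77786460478211, 'cx': 316.30795568784515, 'cy': 200.26507658602102, 'world_to_cam': array([[-2.01622157e-02, -9.99749688e-01,  9.69774382e-03,
         3.20060664e+01],
       [ 9.93958779e-01, -1.89968648e-02,  1.08097475e-01,
        -5.57397734e+02],
       [-1.07886190e-01,  1.18186422e-02,  9.94092998e-01,
        -8.51907139e+02],
       [ 0.00000000e+00,  0.00000000e+00,  0.00000000e+00,
         1.00000000e+00]])} 0.9960390625
scene {'vertical_fov': 45.335286463338, 'cx': 316.5467142321394, 'cy': 201.00294792465024, 'world_to_cam': array([[-6.05038846e-01, -7.96167756e-01,  6.70062645e-03,
         3.28709319e+02],
       [ 4.81393552e-01, -3.59100451e-01,  7.99566829e-01,
        -3.11581036e+02],
       [-6.34183130e-01,  4.86994630e-01,  6.00539747e-01,
        -5.72174382e+02],
       [ 0.00000000e+00,  0.00000000e+00,  0.00000000e+00,
         1.00000000e+00]])} 0.996171875
```

View pics/top0.png

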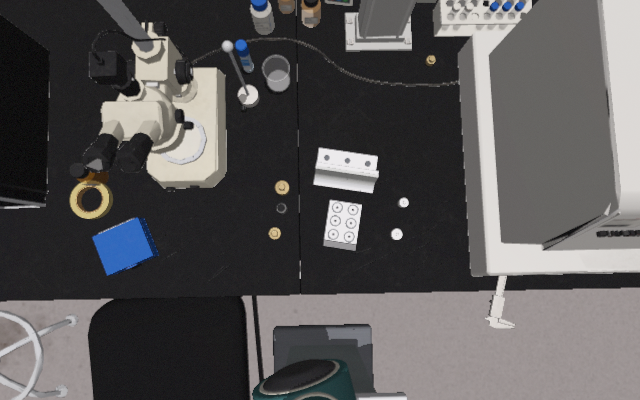

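View pics/scene0.png

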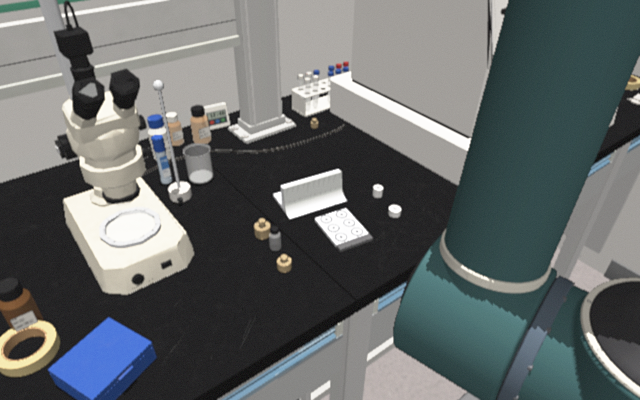

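The top view shows the plate at about (343,224) with its rubber edge at row 246 and the stop at (346,170). The brass weights and vial are on the left at (282,187), (281,208) and (275,233), and the stubs are on the right at (404,202) and (397,234). Next I'll measure these.

Run:
```python
from h import *
import pickle
c=pickle.load(open("top.pkl","rb")); P=cloud(c); b=c["frame"]
g=b.max(2)
roi=np.zeros((400,640),bool); roi[140:260,262:420]=1
m=((g>75)&roi).astype(np.uint8)
n,l,s,ce=cv2.connectedComponentsWithStats(m)
for i in range(1,n):
    if s[i,4]<12: continue
    q=P[l==i]; u,v=ce[i]; z=np.percentile(q[:,2],90)
    print(i,s[i],ce[i].round(1),"z90",z.round(1),"ctr ray at z90",ray(c,u,v,z).round(1),"med",np.median(b[l==i],0))
    if s[i,4]>500:
        ys,xs=np.where(l==i)
        if ys.mean()>200:
            w=np.array([ray(c,x,y,8.)[:2] for x,y in zip(xs,ys)],np.float32); r=cv2.minAreaRect(w); print(r, cv2.boxPoints(r))
        else:
            for lo,hi in((-5,4),(4,12),(12,30),(30,50),(50,62)):
                k=q[(q[:,2]>lo)&(q[:,2]<hi)]
                if len(k)>10: r=cv2.minAreaRect(k[:,:2].astype(np.float32)); print(lo,len(k),r,cv2.boxPoints(r).tolist())
cv2.imwrite("pics/crop.png",cv2.resize(b[140:260,262:420],None,fx=5,fy=5,interpolation=cv2.INTER_CUBIC))
```

```text
2 [ 313  147   66   47 2380] [345.6 170. ] z90 54.2 ctr ray at z90 [616.7 -40.1  54.2] med [220. 219. 221.]
-5 511 ((626.60009765625, -46.71351623535156), (140.11631774902344, 85.8436508178711), 80.35340881347656) [[572.5454711914062, -108.58863067626953], [657.1753540039062, -122.9734878540039], [680.6547241210938, 15.161598205566406], [596.0248413085938, 29.54645538330078]]
4 1024 ((628.9529418945312, -45.014007568359375), (129.63125610351562, 73.98106384277344), 80.84879302978516) [[582.1249389648438, -103.12167358398438], [655.1643676757812, -114.88766479492188], [675.7809448242188, 13.093658447265625], [602.7415161132812, 24.859649658203125]]
12 214 ((630.8803100585938, -44.39429473876953), (128.5131378173828, 55.36811065673828), 81.11215209960938) [[593.6010131835938, -103.60209655761719], [648.3042602539062, -112.15652465820312], [668.1596069335938, 14.813507080078125], [613.4563598632812, 23.367935180664062]]
30 167 ((609.4644775390625, -41.30256652832031), (129.33338928222656, 3.633317470550537), 80.38469696044922) [[596.8719482421875, -104.75735473632812], [600.454223632812
[... 626 characters left out ...]
 21.0 ctr ray at z90 [ 551.5 -162.4   21. ] med [221.5 219.5 222. ]
6 [ 323  199   39   52 1592] [342.  224.6] z90 9.3 ctr ray at z90 [507.  -32.9   9.3] med [225. 223. 225.]
((507.437255859375, -32.88227844238281), (71.68386840820312, 101.1169662475586), 80.09054565429688) [[451.46497   -59.488792 ]
 [551.07336   -76.890175 ]
 [563.40955    -6.2757645]
 [463.80115    11.125618 ]]
8 [277 204  10   9  32] [282.2 208.9] z90 39.1 ctr ray at z90 [540.3  91.9  39.1] med [99.5 98.5 99.5]
10 [268 227  13  13 130] [274.2 233. ] z90 26.4 ctr ray at z90 [491.5 110.   26.4] med [127.5 171.  192. ]
11 [391 228  12  12 119] [396.4 233.7] z90 15.4 ctr ray at z90 [ 485.2 -146.9   15.4] med [231. 230. 232.]
```

View pics/crop.png

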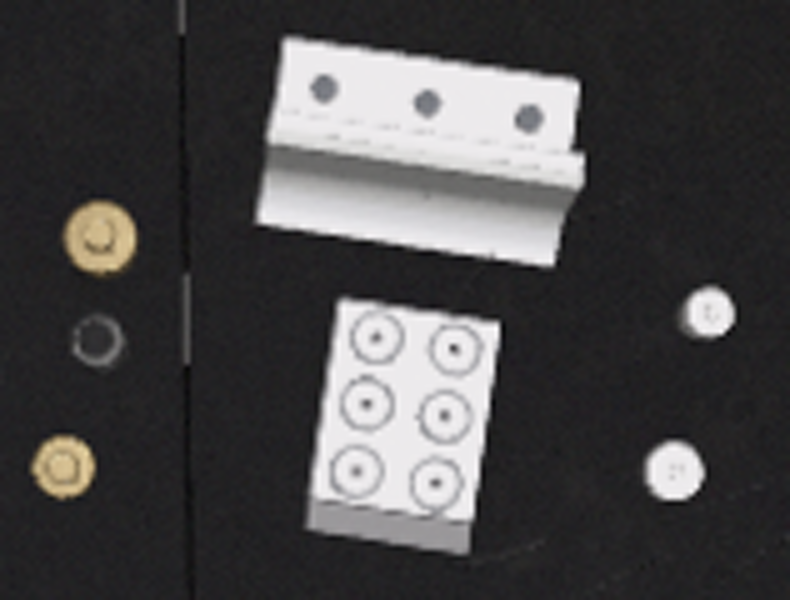

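Request:
step_arm --xyz '[[0,19,-27],[0,58,-82],[0,97,-137],[0,116,-164],[0,136,-192],[0,155,-219],[0,174,-246],[0,194,-274],[0,213,-301],[0,232,-328],[0,252,-356],[0,271,-383],[0,290,-411],[0,310,-438],[0,329,-465],[0,348,-493],[0,368,-520],[0,380,-537],[0,387,-547.5],[0,387,-547.5]]' --rot '[[0,0,0],[0.02,0,0],[0.05,0,0],[0.08,0,0],[0.1,0,0],[0.13,0,0],[0.16,0,0],[0.19,0,0],[0.22,0,0],[0.25,0,0],[0.28,0,0],[0.31,0,0],[0.34,0,0],[0.36,0,0],[0.38,0,0],[0.4,0,0],[0.42,0,0],[0.44,0,0],[0.447,0,0],[0.447,0,0]]' --hand '[-0.2,-0.2,-0.2,-0.2,-0.2,-0.2,-0.2,-0.2,-0.2,-0.2,-0.2,-0.2,-0.2,-0.2,-0.2,-0.2,-0.2,-0.2,-0.2,-0.2]'

```text
t: 1.77
eef_pos: [407.4, -13.7, 239.0]
tool_rot: [[-0.001, 0.986, -0.164], [0.001, -0.164, -0.986], [-1.0, -0.001, -0.0]]
contact_force: [1.0, -0.2, -0.3]
opening: 34.2
```

Request:
step_arm --xyz '[[20,0,0],[55,0,0],[90,0,0],[125,0,0],[160,0,0],[190,0,0],[210,0,0],[219,0,0],[219,0,0],[219,0,0]]' --rot '[[0,0,0],[0,0,0],[0,0,0],[0,0,0],[0,0,0],[0,0,0],[0,0,0],[0,0,0],[0,0,0],[0,0,0]]' --hand '[-0.2,-0.2,-0.2,-0.2,-0.2,-0.2,-0.2,-0.2,-0.2,-0.2]'

```text
t: 2.6
eef_pos: [407.4, -16.1, 21.1]
tool_rot: [[0.0, 0.986, -0.167], [-0.0, -0.167, -0.986], [-1.0, 0.0, 0.0]]
contact_force: [0.6, 0.3, 0.6]
opening: 34.2
```

Run:
```python
from h import *
s=get_state(); print(s["eef_pos"],s["contact_force"],tip_extent)
c=capture("scene"); u,v=map(int,proj(c,s["eef_pos"])); print(u,v)
b=c["frame"]; cv2.imwrite("pics/s1.png",cv2.resize(b[120:320,220:480],None,fx=3,fy=3,interpolation=cv2.INTER_CUBIC))
```

```text
[407.40943916 -16.05342088  21.09759306] [0.64873529 0.3322755  0.56805658] 8.0
371 254
```

View pics/s1.png

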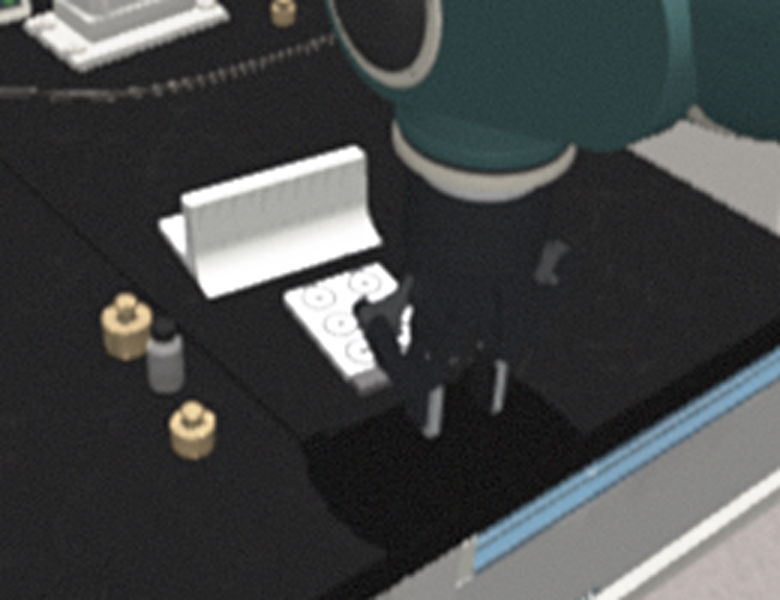

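The gripper is behind the plate's rubber end and the pad tips show at crop (430,435). Next I'll feel for the table.

Request:
step_arm --xyz '[[3,0,0],[6,0,0],[9,0,0],[10,0,0],[10,0,0]]' --rot '[[0,0,0],[0,0,0],[0,0,0],[0,0,0],[0,0,0]]' --hand '[-0.2,-0.2,-0.2,-0.2,-0.2]'

```text
t: 3.07
eef_pos: [407.1, -15.6, 10.2]
tool_rot: [[-0.0, 0.986, -0.166], [0.0, -0.166, -0.986], [-1.0, -0.0, 0.0]]
contact_force: [0.3, -0.1, 0.1]
opening: 34.4
```

Request:
step_arm --xyz '[[0.5,0,0],[1,0,0],[1.5,0,0],[2,0,0],[2,0,0]]' --rot '[[0,0,0],[0,0,0],[0,0,0],[0,0,0],[0,0,0]]' --hand '[-0.2,-0.2,-0.2,-0.2,-0.2]'

```text
t: 3.48
eef_pos: [407.1, -15.7, 8.3]
tool_rot: [[-0.0, 0.986, -0.166], [0.0, -0.166, -0.986], [-1.0, -0.0, 0.0]]
contact_force: [-0.1, 0.4, -0.1]
opening: 34.0
```

Request:
step_arm --xyz '[[0.5,0,0],[1,0,0],[1,0,0]]' --rot '[[0,0,0],[0,0,0],[0,0,0]]' --hand '[-0.2,-0.2,-0.2]'

```text
t: 3.73
eef_pos: [407.1, -15.7, 7.2]
tool_rot: [[-0.0, 0.986, -0.166], [0.0, -0.166, -0.986], [-1.0, -0.0, -0.0]]
contact_force: [0.2, -0.2, -0.5]
opening: 33.7
```

Request:
step_arm --xyz '[[0.5,0,0],[1,0,0],[1,0,0]]' --rot '[[0,0,0],[0,0,0],[0,0,0]]' --hand '[-0.2,-0.2,-0.2]'

```text
t: 3.98
eef_pos: [407.2, -15.7, 7.1]
tool_rot: [[-0.0, 0.986, -0.166], [0.0, -0.166, -0.986], [-1.0, -0.0, 0.0]]
contact_force: [-8.1, 0.3, 15.0]
opening: 34.1
```

Request:
step_arm --xyz '[[0.5,0,0],[1,0,0],[1,0,0]]' --rot '[[0,0,0],[0,0,0],[0,0,0]]' --hand '[-0.2,-0.2,-0.2]'

```text
t: 4.23
eef_pos: [407.3, -15.7, 7.0]
tool_rot: [[-0.001, 0.986, -0.166], [0.0, -0.166, -0.986], [-1.0, -0.001, 0.0]]
contact_force: [-17.4, 1.8, 30.4]
opening: 34.1
```

Request:
step_arm --xyz '[[-3.3,0,0],[-3.3,5,0],[-3.3,15,0],[-3.3,25,0],[-3.3,32,0],[-3.3,35,0],[-3.3,36,0],[-3.3,37,0],[-3.3,38,0],[-3.3,39,0],[-3.3,40,0],[-3.3,42,0],[-3.3,44,0],[-3.3,44,0]]' --rot '[[0,0,0],[0,0,0],[0,0,0],[0,0,0],[0,0,0],[0,0,0],[0,0,0],[0,0,0],[0,0,0],[0,0,0],[0,0,0],[0,0,0],[0,0,0],[0,0,0]]' --hand '[-0.2,-0.2,-0.2,-0.2,-0.2,-0.2,-0.2,-0.2,-0.2,-0.2,-0.2,-0.2,-0.2,-0.2]'

```text
t: 5.4
eef_pos: [450.9, -23.1, 8.7]
tool_rot: [[0.0, 0.986, -0.166], [-0.0, -0.166, -0.986], [-1.0, 0.0, -0.0]]
contact_force: [0.5, 0.3, 0.1]
opening: 33.9
```

Request:
step_arm --xyz '[[0,2,0],[0,4,0],[0,6,0],[0,8,0],[0,10,0],[0,12,0],[0,14,0],[0,16,0],[0,18,0],[0,20,0],[0,20,0]]' --rot '[[0,0,0],[0,0,0],[0,0,0],[0,0,0],[0,0,0],[0,0,0],[0,0,0],[0,0,0],[0,0,0],[0,0,0],[0,0,0]]' --hand '[-0.2,-0.2,-0.2,-0.2,-0.2,-0.2,-0.2,-0.2,-0.2,-0.2,-0.2]'

```text
t: 6.32
eef_pos: [470.6, -26.4, 8.6]
tool_rot: [[0.0, 0.986, -0.166], [0.0, -0.166, -0.986], [-1.0, 0.0, -0.0]]
contact_force: [0.1, -0.2, 0.4]
opening: 34.2
```

Run:
```python
from h import *
c=capture("scene")
b=c["frame"]; cv2.imwrite("pics/s2.png",cv2.resize(b[140:300,240:440],None,fx=3.7,fy=3.7,interpolation=cv2.INTER_CUBIC))
```

```text
(no output)
```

View pics/s2.png

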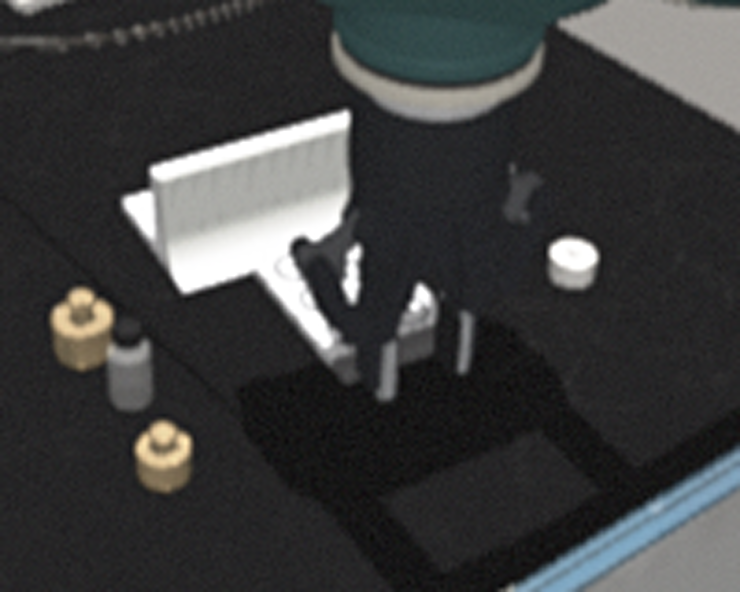

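The plate has moved with the fingers and its far end is now at the stop's foot, around crop (260,270). I'll keep pushing.

Request:
step_arm --xyz '[[0,2,0],[0,4,0],[0,6,0],[0,8,0],[0,10,0],[0,12,0],[0,14,0],[0,16,0],[0,18,0],[0,20,0],[0,22,0],[0,24,0],[0,26,0],[0,28,0],[0,30,0]]' --rot '[[0,0,0],[0,0,0],[0,0,0],[0,0,0],[0,0,0],[0,0,0],[0,0,0],[0,0,0],[0,0,0],[0,0,0],[0,0,0],[0,0,0],[0,0,0],[0,0,0],[0,0,0]]' --hand '[-0.2,-0.2,-0.2,-0.2,-0.2,-0.2,-0.2,-0.2,-0.2,-0.2,-0.2,-0.2,-0.2,-0.2,-0.2]'

```text
t: 7.62
eef_pos: [499.6, -31.3, 8.3]
tool_rot: [[-0.001, 0.986, -0.166], [0.0, -0.166, -0.986], [-1.0, -0.001, 0.0]]
contact_force: [-3.3, 0.2, -1.0]
opening: 34.7
```

Run:
```python
from h import *
s=get_state(); print(s["eef_pos"],s["contact_force"],s["ft_torque"])
c=capture("scene")
b=c["frame"]; cv2.imwrite("pics/s3.png",cv2.resize(b[140:300,240:440],None,fx=3.7,fy=3.7,interpolation=cv2.INTER_CUBIC))
```

```text
[499.63968576 -31.29265477   8.325694  ] [-3.33574896  0.22215627 -0.99976245] [0.08411793 0.55763848 0.02416479]
```

View pics/s3.png

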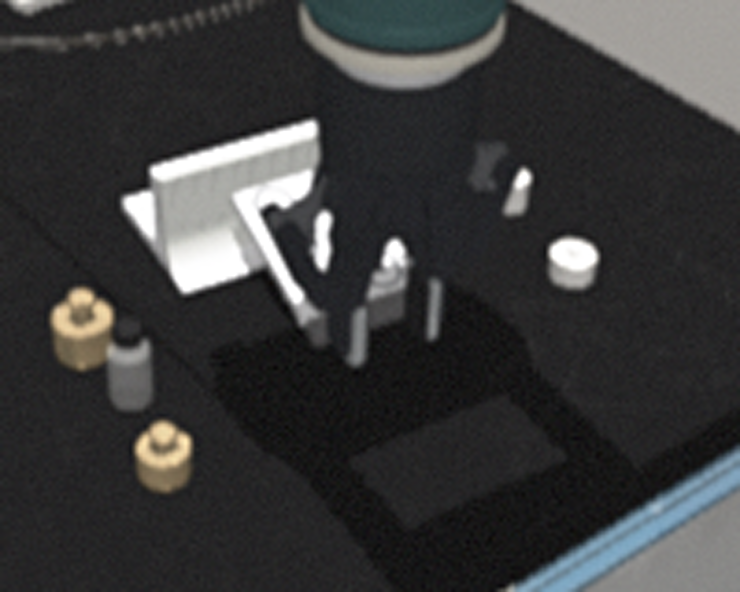

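The plate is climbing evenly with its far end on the cove, near crop (245,195). The push force is about 3 N.

Request:
step_arm --xyz '[[-0.3,2,0],[-0.3,4,0],[-0.3,6,0],[-0.3,8,0],[-0.3,10,0],[-0.3,12,0],[-0.3,14,0],[-0.3,16,0],[-0.3,18,0],[-0.3,20,0]]' --rot '[[0,0,0],[0,0,0],[0,0,0],[0,0,0],[0,0,0],[0,0,0],[0,0,0],[0,0,0],[0,0,0],[0,0,0]]' --hand '[-0.2,-0.2,-0.2,-0.2,-0.2,-0.2,-0.2,-0.2,-0.2,-0.2]'

```text
t: 8.5
eef_pos: [519.9, -34.7, 9.0]
tool_rot: [[0.0, 0.986, -0.166], [-0.0, -0.166, -0.986], [-1.0, 0.0, -0.0]]
contact_force: [-1.2, 0.1, -1.3]
opening: 34.0
```

Request:
step_arm --xyz '[[0,2,0],[0,4,0],[0,6,0],[0,8,0],[0,10,0],[0,12,0],[0,14,0],[0,16,0],[0,18,0],[0,20,0]]' --rot '[[0,0,0],[0,0,0],[0,0,0],[0,0,0],[0,0,0],[0,0,0],[0,0,0],[0,0,0],[0,0,0],[0,0,0]]' --hand '[-0.2,-0.2,-0.2,-0.2,-0.2,-0.2,-0.2,-0.2,-0.2,-0.2]'

```text
t: 9.33
eef_pos: [539.5, -38.0, 8.9]
tool_rot: [[-0.0, 0.986, -0.166], [0.0, -0.166, -0.986], [-1.0, -0.0, -0.0]]
contact_force: [-0.1, 0.1, -0.2]
opening: 34.1
```

Run:
```python
from h import *
s=get_state(); print(s["eef_pos"],s["contact_force"],s["ft_torque"])
c=capture("scene")
b=c["frame"]; cv2.imwrite("pics/s4.png",cv2.resize(b[140:300,240:440],None,fx=3.7,fy=3.7,interpolation=cv2.INTER_CUBIC))
```

```text
[539.47109604 -38.01191042   8.90266511] [-0.09983753  0.0979278  -0.22107143] [0.04597885 0.12418541 0.01474246]
```

View pics/s4.png

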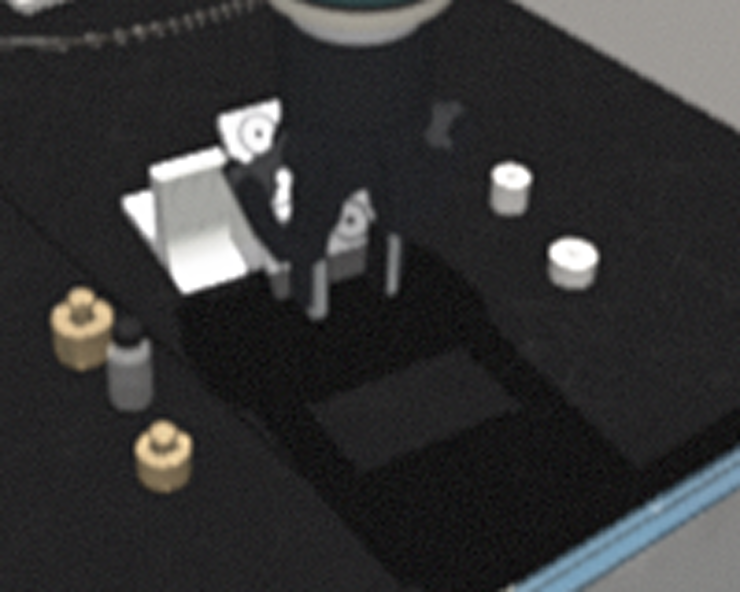

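The plate now leans on the crest at roughly 45–50°, with its upper corner at crop (220,115). I'll make the final push slower.

Request:
step_arm --xyz '[[0,2,0],[0,4,0],[0,6,0],[0,8,0],[0,10,0],[0,12,0],[0,14,0],[0,15,0],[0,16,0],[0,17,0],[0,18,0],[0,19,0],[0,20,0],[0,20,0]]' --rot '[[0,0,0],[0,0,0],[0,0,0],[0,0,0],[0,0,0],[0,0,0],[0,0,0],[0,0,0],[0,0,0],[0,0,0],[0,0,0],[0,0,0],[0,0,0],[0,0,0]]' --hand '[-0.2,-0.2,-0.2,-0.2,-0.2,-0.2,-0.2,-0.2,-0.2,-0.2,-0.2,-0.2,-0.2,-0.2]'

```text
t: 10.55
eef_pos: [559.2, -41.3, 8.9]
tool_rot: [[0.0, 0.986, -0.166], [0.0, -0.166, -0.986], [-1.0, 0.0, -0.0]]
contact_force: [0.1, -0.2, 0.2]
opening: 34.1
```

```bash
cat >> h.py <<'E'
O=np.array([585,-37.3,0]); XS=np.array([.986,-.166,0]); YS=np.array([.166,.986,0])
def plate(c):
    P=cloud(c)-O; x,y,z=P@XS,P@YS,P[...,2]; m=(c["frame"].min(2)>110)&(z>62)&(z<105)&(abs(y)<60)&(x>-30)&(x<70)
    print("n",m.sum(),"top z",np.percentile(z[m],[90,98,100]).round(1))
    for lo in range(62,100,6):
        k=m&(z>=lo)&(z<lo+6)
        if k.sum()>4: print(lo,k.sum(),"x med",np.median(x[k]).round(1),"y",y[k].min().round(1),y[k].max().round(1))
E
python3 - <<'E'
from h import *
s=get_state(); print(s["eef_pos"],s["contact_force"],(s["eef_pos"]-O)@XS)
c=capture("scene"); plate(c); plate(capture("top"))
E
```

```text
[559.16450893 -41.3189134    8.91774191] [ 0.14094082 -0.19728709  0.18918483] -24.806654568979557
n 132 top z [ 89.6  98.1 104.5]
68 11 x med 27.4 y 11.3 25.8
74 37 x med 29.4 y 9.9 52.4
80 38 x med 32.3 y 5.1 54.8
86 34 x med 35.2 y 2.3 56.3
92 7 x med -27.0 y 28.5 58.8Traceback (most recent call last):
  File "<stdin>", line 3, in <module>
  File "h.py", line 15, in plate
    print("n",m.sum(),"top z",np.percentile(z[m],[90,98,100]).round(1))
                              ~~~~~~~~~~~~~^^^^^^^^^^^^^^^^^^
    return _quantile_unchecked(
        a, q, axis, out, overwrite_input, method, keepdims, weights)
    return _ureduce(a,
                    func=_quantile_ureduce_func,
    ...<5 lines>...
                    overwrite_input=overwrite_input,
                    method=method)
    r = func(a, **kwargs)
    result = _quantile(arr,
                       quantiles=q,
    ...<2 lines>...
                       out=out,
                       weights=wgt)
    slices_having_nans = np.isnan(arr[-1, ...])
                                  ~~~^^^^^^^^^
IndexError: index -1 is out of bounds for axis 0 with size 0
```

```bash
cat >> h.py <<'E'
def fit(c):
    P=cloud(c)-O; x,y,z=P@XS,P@YS,P[...,2]; w=c["frame"].min(2)>90
    m=w&(z>66)&(z<90)&(y>-45)&(y<27)&(x>20)&(x<45)
    for _ in range(3):
        p=np.polyfit(z[m],x[m],1); r=x-np.polyval(p,z); m&=abs(r)<2.5
    a=np.degrees(np.arctan(1/p[0])); print("plate n",m.sum(),"angle",a,"edge x",p[1]+8/np.sin(np.radians(a)),"top z",z[m].max())
    k=w&(z>30)&(z<53)&(y>30)&(y<63)&(x>10)&(x<32)
    print("wall n",k.sum(),"x offset vs nominal",np.median(x[k]-(26-(56-z[k])*np.tan(np.radians(6)))) if k.sum() else None)
    k=w&(z>53)&(z<60)&(y>30)&(y<63)&(x>22)&(x<44); print("crest z",np.median(z[k]), "x", np.percentile(x[k],[5,95]))
E
python3 - <<'E'
from h import *
fit(capture("scene"))
E
```

```text
plate n 77 angle 62.34548906719867 edge x -1.6553638878383108 top z 89.9636835118107
wall n 151 x offset vs nominal -0.5096910063604874
crest z 55.01255293952113 x [23.99833452 37.64725649]
```

Request:
step_arm --xyz '[[0,0.5,0],[0,1,0],[0,1,0]]' --rot '[[0,0,0],[0,0,0],[0,0,0]]' --hand '[-0.2,-0.2,-0.2]'

```text
t: 10.95
eef_pos: [560.0, -41.5, 8.9]
tool_rot: [[-0.0, 0.986, -0.166], [0.0, -0.166, -0.986], [-1.0, -0.0, -0.0]]
contact_force: [-1.1, 0.2, -0.7]
opening: 34.3
```

Request:
step_arm --xyz '[[0,-0.5,0],[0,-1,0],[0,-2,0],[0,-4,0],[0,-6,0],[0,-6,0],[0,-6,0]]' --rot '[[0,0,0],[0,0,0],[0,0,0],[0,0,0],[0,0,0],[0,0,0],[0,0,0]]' --hand '[-0.2,-0.2,-0.2,-0.2,-0.2,-0.2,-0.2]'

```text
t: 11.53
eef_pos: [554.0, -40.4, 9.0]
tool_rot: [[0.0, 0.986, -0.166], [0.0, -0.166, -0.986], [-1.0, 0.0, -0.0]]
contact_force: [0.4, -0.0, 0.3]
opening: 34.2
```

Run:
```python
from h import *
s=get_state(); print(s["eef_pos"],s["contact_force"]);c=capture("scene"); fit(c)
```

```text
[553.97541987 -40.43223848   8.95266923] [ 0.35600127 -0.03028055  0.34042226]
plate n 111 angle 62.206899330291634 edge x -2.408094262808625 top z 89.99206312546806
wall n 151 x offset vs nominal -0.7086394469730557
crest z 55.01958187546268 x [23.47484923 37.84400113]
```

Request:
step_arm --xyz '[[0,-10,0],[0,-25,0],[0,-45,0],[0,-60,0],[-20,-65,0],[-55,-65,0],[-90,-65,0],[-125,-65,0],[-145,-65,0],[-150,-65,0],[-150,-65,0]]' --rot '[[0,0,0],[0,0,0],[0,0,0],[0,0,0],[0,0,0],[0,0,0],[0,0,0],[0,0,0],[0,0,0],[0,0,0],[0,0,0]]' --hand '[-0.2,-0.2,-0.2,-0.2,-0.2,-0.2,-0.2,-0.2,-0.2,-0.2,-0.2]'

```text
t: 12.5
eef_pos: [490.1, -29.7, 160.3]
tool_rot: [[0.003, 0.986, -0.166], [-0.0, -0.166, -0.986], [-1.0, 0.003, -0.0]]
contact_force: [0.5, -0.3, -1.0]
opening: 34.1
```

Run:
```python
from h import *
s=get_state(); print(s["eef_pos"],s["contact_force"]);c=capture("scene"); fit(c)
b=c["frame"]; cv2.imwrite("pics/s5.png",cv2.resize(b[120:280,240:440],None,fx=3.7,fy=3.7,interpolation=cv2.INTER_CUBIC))
```

```text
[490.10545806 -29.6503479  160.31622246] [ 0.45114999 -0.28337867 -1.00812057]
plate n 396 angle 59.33758985343574 edge x -7.6985024813998795 top z 89.9424209393685
wall n 157 x offset vs nominal -0.28717937563840934
crest z 55.13964881229629 x [23.72750726 37.96770277]
```

View pics/s5.png

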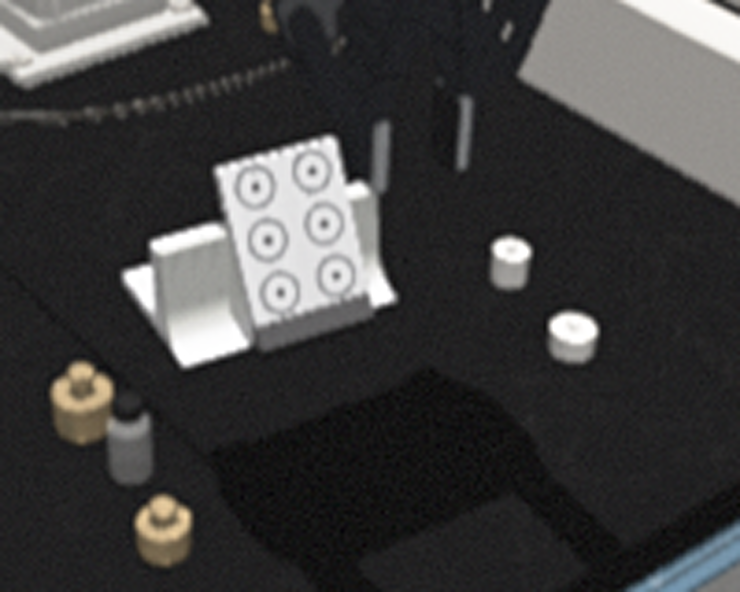

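The plate leans alone on the stop with its pockets towards the robot, upper corners at crop (218,168) and (335,138) and rubber end at (315,322). The bystanders haven't moved. Next I'll go over it and down behind.

Request:
step_arm --xyz '[[0,15,0],[0,45,0],[0,75,0],[0,105,0],[0,135,0],[0,160,0],[0,172,0],[0,172,0],[15,172,0],[40,172,0],[65,172,0],[78,172,0],[83,172,0],[83,172,0],[83,172,0]]' --rot '[[0,0,0],[0,0,0],[0,0,0],[0,0,0],[0,0,0],[0,0,0],[0,0,0],[0,0,0],[0,0,0],[0,0,0],[0,0,0],[0,0,0],[0,0,0],[0,0,0],[0,0,0]]' --hand '[-0.2,-0.2,-0.2,-0.2,-0.2,-0.2,-0.2,-0.2,-0.2,-0.2,-0.2,-0.2,-0.2,-0.2,-0.2]'

```text
t: 13.8
eef_pos: [659.6, -58.3, 76.6]
tool_rot: [[0.001, 0.986, -0.166], [-0.0, -0.166, -0.986], [-1.0, 0.001, -0.0]]
contact_force: [-0.0, 0.4, 1.3]
opening: 34.4
```

Run:
```python
from h import *
s=get_state(); print(s["eef_pos"],s["contact_force"],(s["eef_pos"]-O)@XS,(s["eef_pos"]-O)@YS);c=capture("scene"); fit(c)
```

```text
[659.56545582 -58.26827911  76.61938818] [-0.04599606  0.35682767  1.25293268] 77.00227376524427 -8.296857532909005
plate n 391 angle 60.68321196531491 edge x -5.247667875965579 top z 89.9740013049468
wall n 164 x offset vs nominal -0.688373009211185
crest z 54.8068138716726 x [23.9018953  37.82668052]
```

Request:
step_arm --xyz '[[0,-8,0],[0,-15,0],[0,-18,0],[0,-21,0],[0,-24,0],[0,-27,0],[0,-30,0],[0,-33,0],[0,-36,0],[0,-39,0],[0,-42,0],[0,-45,0],[0,-48,0],[0,-51,0],[0,-54,0],[0,-57,0],[0,-60,0],[0,-60,0]]' --rot '[[0,0,0],[0,0,0],[0,0,0],[0,0,0],[0,0,0],[0,0,0],[0,0,0],[0,0,0],[0,0,0],[0,0,0],[0,0,0],[0,0,0],[0,0,0],[0,0,0],[0,0,0],[0,0,0],[0,0,0],[0,0,0]]' --hand '[-0.2,-0.2,-0.2,-0.2,-0.2,-0.2,-0.2,-0.2,-0.2,-0.2,-0.2,-0.2,-0.2,-0.2,-0.2,-0.2,-0.2,-0.2]'

```text
t: 15.35
eef_pos: [600.0, -48.2, 75.9]
tool_rot: [[-0.0, 0.986, -0.166], [-0.0, -0.166, -0.986], [-1.0, -0.0, 0.0]]
contact_force: [-0.2, 0.1, -0.2]
opening: 34.2
```

Run:
```python
from h import *
s=get_state(); print(s["eef_pos"],s["contact_force"]);c=capture("scene")
b=c["frame"]; cv2.imwrite("pics/s6.png",cv2.resize(b[120:280,240:440],None,fx=3.7,fy=3.7,interpolation=cv2.INTER_CUBIC))
```

```text
[599.96175976 -48.21192955  75.93859402] [-0.16791882  0.07687105 -0.23921496]
```

View pics/s6.png

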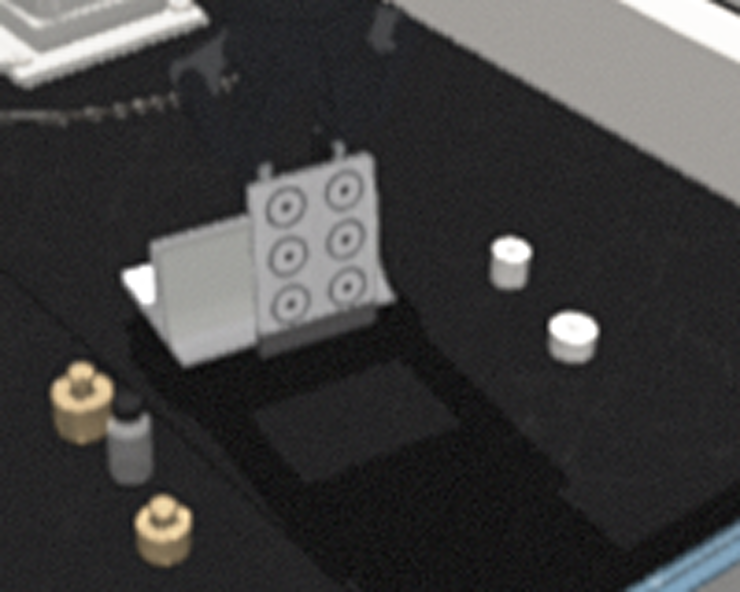

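The plate is close to vertical, with its top edge at crop (250,180)–(372,155) and the fingers behind it. I'll continue past vertical.

Request:
step_arm --xyz '[[0,-2,0],[0,-4,0],[0,-6,0],[0,-8,0],[0,-10,0],[0,-12,0],[0,-14,0],[0,-16,0],[0,-18,0],[0,-20,0],[0,-22,0],[0,-24,0],[0,-26,0],[0,-28,0],[0,-28,0],[0,-28,0],[0,-28,0],[0,-28,0],[0,-28,0],[0,-28,0]]' --rot '[[0,0,0],[0,0,0],[0,0,0],[0,0,0],[0,0,0],[0,0,0],[0,0,0],[0,0,0],[0,0,0],[0,0,0],[0,0,0],[0,0,0],[0,0,0],[0,0,0],[0,0,0],[0,0,0],[0,0,0],[0,0,0],[0,0,0],[0,0,0]]' --hand '[-0.2,-0.2,-0.2,-0.2,-0.2,-0.2,-0.2,-0.2,-0.2,-0.2,-0.2,-0.2,-0.2,-0.2,-0.2,-0.2,-0.2,-0.2,-0.2,-0.2]'

```text
t: 17.07
eef_pos: [572.9, -43.6, 75.9]
tool_rot: [[-0.0, 0.986, -0.166], [0.0, -0.166, -0.986], [-1.0, -0.0, -0.0]]
contact_force: [-0.0, 0.2, -0.2]
opening: 34.4
```

Run:
```python
from h import *
s=get_state(); print(s["eef_pos"],s["contact_force"]);c=capture("scene")
b=c["frame"]; cv2.imwrite("pics/s7.png",cv2.resize(b[120:280,240:440],None,fx=3.7,fy=3.7,interpolation=cv2.INTER_CUBIC))
```

```text
[572.86763993 -43.63966459  75.89031596] [-0.02770888  0.15707859 -0.19991971]
```

View pics/s7.png

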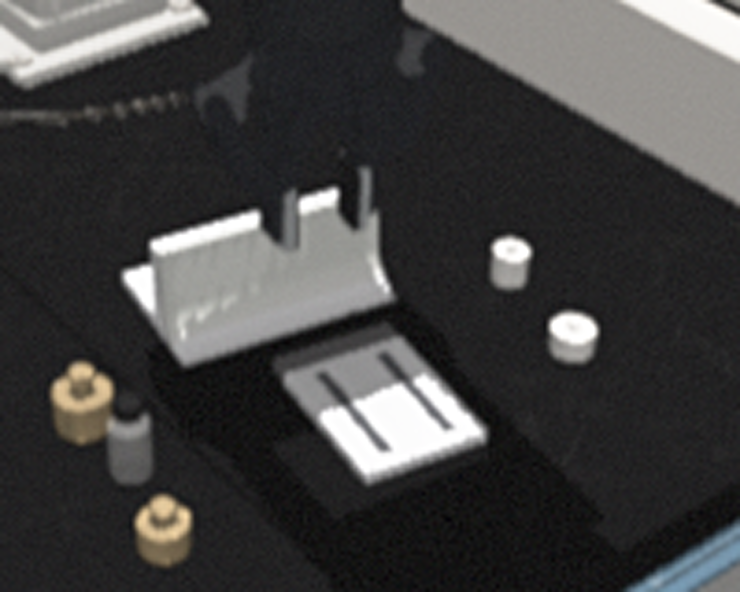

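The plate has fallen over and lies flat, grooves up, at about crop (385,400). I'll raise the arm clear, check the plate's position and the bystanders, then hand in.

Request:
step_arm --xyz '[[-20,0,0],[-55,0,0],[-90,0,0],[-125,0,0],[-150,0,0],[-150,0,0],[-150,0,0]]' --rot '[[0,0,0],[0,0,0],[0,0,0],[0,0,0],[0,0,0],[0,0,0],[0,0,0]]' --hand '[-0.2,-0.2,-0.2,-0.2,-0.2,-0.2,-0.2]'

```text
t: 17.7
eef_pos: [573.3, -43.7, 227.3]
tool_rot: [[0.003, 0.986, -0.166], [-0.0, -0.166, -0.986], [-1.0, 0.003, -0.0]]
contact_force: [-0.1, 0.7, 0.0]
opening: 34.3
```

Run:
```python
from h import *
import pickle
def chk(c,c0):
    P=cloud(c)-O; x,y,z=P@XS,P@YS,P[...,2]
    m=(c["frame"].min(2)>60)&(z>3)&(z<16)&(x>-140)&(x<-12)&(abs(y)<70)
    q=np.c_[x[m],y[m],z[m]]; k,_,_,_=np.linalg.lstsq(np.c_[q[:,:2],np.ones(len(q))],q[:,2],rcond=None)
    r=cv2.minAreaRect(q[:,:2].astype(np.float32))
    print("plate",len(q),"rect",r,"z",np.median(q[:,2]).round(1),"tilt deg",np.degrees(np.hypot(*k[:2])).round(1))
    for n,p in dict(b0=(587,93,33),vial=(540,92,45),b1=(491,110,26),s2=(551,-162,21),s0=(485,-147,16)).items():
        u,v=map(int,proj(c0,p)); d=cv2.absdiff(c["frame"],c0["frame"])[v-6:v+7,u-6:u+7].max(2); print(n,(d>50).sum(),end=" ")
    print()
c=capture("scene"); chk(c,pickle.load(open("scene.pkl","rb")))
s=get_state(); print(s["eef_pos"],s["t"])
hand_in()
```

```text
plate 1296 rect ((-75.75788879394531, -8.543853759765625), (103.09571838378906, 71.0849609375), 0.08873948454856873) z 7.6 tilt deg 0.4
b0 0 vial 0 b1 0 s2 0 s0 0 
[572.80150391 -43.64209441 225.62810824] 17.75
the job is handed in; nothing more can be done
```

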